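# Sort two jack studs by thread pitch on notched gauges

### The job

Sort the two steel studs in the wooden rack by thread pitch: lay each one in the blue gauge whose notches match its thread, so that it drops fully home with every gauge tooth down between its thread ridges, and let go of it. Lower the studs gently rather than dropping them in, do not force them, and leave the multimeter, hammer and tape roll where they lie.

Things in the scene. Friction and masses are not known exactly. Their poses are not given: they have to be found in the camera images.
- stud_fine: Steel double-ended stud, 144 mm long, 0.5 kg; origin on its axis at mid-length, x along the axis (both ends alike). Middle 54 mm: smooth round shank, 26 mm thick, to grip. Each end: thread of ring-like ridges, 30 mm outer, 20 mm core diameter, 4 ridges of pitch 12 mm at x = +-30, 42, 54, 66 mm, 4 mm wide at the root. Starts in a rack slot, axis level, 48 mm above the bench.
- stud_coarse: Steel double-ended stud as stud_fine (same length, mass, shank, diameters, origin and axes) but with a coarse thread: 3 ridges per end, pitch 18 mm, at x = +-31, 49, 67 mm, 7 mm wide at the root. Starts in the rack's other slot, axis level, 48 mm above the bench.
- gauge_fine: Fixed blue gauge with 3 aluminium teeth per end. Base 160 x 76 x 8 mm, origin under its centre, x along the stud's place (both ways alike). Teeth: plates 3 mm thick at x = +-36, 48, 60 mm, with 90 degree V notches, bottom 34 mm, tops 58 mm above the bench. Open for fingers at |x| < 33 mm. Fine stud drops home with 2.5 mm play either way along x; an unmeshed stud rides 7 mm high.
- gauge_fine_seat (a point): Where the middle of the axis of the fine stud lies when it is home: over the centre of gauge_fine, 48 mm above the bench; axes as gauge_fine.
- gauge_coarse: Fixed blue gauge as gauge_fine but with 2 teeth per end, at x = +-40 and 58 mm. Only the coarse stud drops home here, with 4 mm of play either way along x.
- gauge_coarse_seat (a point): Where the middle of the axis of the coarse stud lies when it is home: over the centre of gauge_coarse, 48 mm above the bench; axes as gauge_coarse.
- rack: Wooden rack fixed to the bench, base 170 x 210 x 8 mm, origin under its centre. Two slots along its x axis, at y = +55 and -55 mm, each made of two V blocks with tops 51 mm above the bench, |x| from 31 to 75 mm; the middle is open for fingers down to the base.
- multimeter: Red and blue handheld multimeter lying flat, 85 x 170 x 36 mm; origin under its centre. To be left alone.
- hammer: Hammer lying on the bench, about 300 mm long. To be left alone.
- tape: Black tape roll lying flat, 100 mm in diameter, 24 mm high; origin under its centre. To be left alone.
There are look-alikes about, which are no part of the job. Leave any yellow look-alike of the gauge_fine alone.

How it is judged:
By the outcome, as a careful person would: the job done as asked, in the order asked, and still so for the second after the job is handed in, with the robot touching nothing.
It also fails if it takes over 69 s, if anything falls off the work surface, if the arm or the gripper's body presses on something with over 40 N, if the wrist force passes 120 N, or if a joint passes its speed limit or range.

### The arm

A 6-joint arm with a two-finger parallel gripper is mounted at the origin on the work surface. World frame = base frame: x ahead of the robot, y to its left, z up, the work surface at z = 0. Lengths are in m, angles in degrees, forces in N, time in s.
With the tool pointing down it reaches from about 0.2 to 0.875 m from the base axis. Payload 3.4 kg.
Tool frame: the origin (TCP) lies at the centre of the arm's flange, where the gripper is bolted on; the fingertips stand 199 mm ahead of it and the grasp point (between the pads) lies 180 mm ahead of it; z points along the fingers, y is the line along which they close (so a half turn about z gives the same grasp; the last joint's range is limited). The gripper opens to 94 mm and grips with 3 to 60 N. Pads are 16 mm wide; open, the fingers measure 119 mm over their backs; the gripper's body (75 mm by 177 mm) begins 78 mm behind the grasp point.
Start: joints at [-71.734, 15.808, 86.224, -0, 77.962, -6.933], TCP at [0.245, -0.52, 0.405] pointing down, gripper open.
Joint ranges: [-165.64, 165.64], [-43.16, 119.46], [12.63, 154.43], [-67.54, 247.53], [6.08, 155.33], [-154.97, 154.97]. Speed limits (degrees/s): [147.25, 147.25, 180, 180, 180, 180].

### API

Orientations are given as a 3x3 rotation matrix whose columns are the frame's x, y, z axes.
In Python, from rig import manip gives the robot as it stands. The module is installed in compiled form; this text tells all that it offers. Calls block until the motion is done:
- manip.goto(position, orientation): joint-space move of the TCP to a pose.
- manip.line_to(position, frame=None, velocity=0.15): straight line of the TCP; frame=None keeps the orientation; velocity is the mean speed in m/s.
- manip.move_joints(angles): joint-space move.
- manip.open_gripper() and manip.close(squeeze=None): open the fingers fully, or close them until they stop; squeeze is the grip in N (None keeps the last).
- manip.wait(seconds).
- manip.inverse_kinematics(position, orientation): joint angles nearest the present ones, or None.
- manip.snapshot(name): name is "scene" or "side" or "wrist"; returns the picture (420x560x3 uint8, blue, green, red); there is no depth.
- manip.calibration(name): a dict with "mtx" (3x3 intrinsics, pixels), "R" (3x3) and "t" (3): a world point X has camera coordinates R X + t; the wrist camera has in their place "tool_from_camera" (4x4, takes a point from camera to tool coordinates, whose origin is the TCP and whose axes are the flange's). Camera axes: x right, y down, z forward; pixel columns grow to the right and rows downward; lengths in m; the calibration is good to about 2 mm. A picture is of the moment at which its call begins: read the wrist's pose just before it. calibration takes no time and is no camera call.
A pose or a line that the arm cannot do raises manip.IKError and nothing moves.
- manip.finish_job(): hands the job in; it is judged then, once.
Trained networks look in the newest picture that a camera, given by its name, has taken for a name from the list of things; names that differ only in an ending like _2 or _b are one class to them, and where a whole thing is asked for, a point or a joint stands for the part that bears it (a point fixed in the world has none). Each returns a list of dicts, best first, with "score" (0 to 1); they miss things now and then, are a little off and sometimes report something else, mostly with a low value. They report only what shows in the picture. A call takes as long as a camera call. They do not tell look-alikes from the thing itself.
- manip.recognise(camera, name): "rect" ([centre column, centre row, width, height] as shares, 0 to 1, of the picture: columns of its width, rows of its height, round what is visible of it).
- manip.tip_of(camera, name): "location" ([column, row] as shares, 0 to 1, of the picture: columns of its width, rows of its height: a listed point, or the origin of a listed thing).
Readings, each from a call of its own:
- manip.read_clock(): time.
- manip.read_q(): joint angles.
- manip.read_qd(): joint speeds.
- manip.read_joint_torque(): joint torques, N m.
- manip.read_ee_pos(): TCP position.
- manip.read_tool_rot(): TCP orientation.
- manip.read_wrist_force(): force on the tool from outside, world axes, zero at the start.
- manip.read_ft_torque(): the same for the moment, N m.
- manip.read_grip_width(): finger opening in m.
- manip.read_gripper_force(): force on a finger pad.
Only numpy, scipy, OpenCV 4.12 (cv2) and the standard library are available. Lean on these libraries where they do the work, as an engineer would, in place of code of your own. Each camera call takes 0.05 s, during which the arm holds its last target. There are 200 camera calls.

## Working session

There is one attempt and no reset: what is moved stays moved. The work goes in short steps, each a Python script; the robot and the scene stay as the last script left them, time stands still between calls to the robot, and variables do not carry over. Pictures are saved under pics/ and viewed, at most 10 in all, crops included, and the job is handed in when it is done.

```bash
mkdir -p pics
cat > h.py <<'E'
import numpy as np, cv2
from rig import manip
def ray(cam,uv,z,pose=None):
    c=manip.calibration(cam); K=np.array(c["mtx"])
    d=np.linalg.inv(K)@np.array([uv[0],uv[1],1.])
    if cam=="wrist":
        T=np.array(c["tool_from_camera"]); p,R=pose
        o=R@T[:3,3]+p; d=R@T[:3,:3]@d
    else:
        R=np.array(c["R"]);o=-R.T@np.array(c["t"]); d=R.T@d
    return o+d*(z-o[2])/d[2]
def pose(): return np.array(manip.read_ee_pos()),np.array(manip.read_tool_rot())
E
python3 - <<'E'
from h import *
for c in("scene","side"):
    im=manip.snapshot(c); cv2.imwrite(f"pics/{c}0.png",im)
    for n,z in(("stud_fine",.048),("stud_coarse",.048),("gauge_fine",0),("gauge_coarse",0),("rack",0),("gauge_fine_seat",.048),("gauge_coarse_seat",.048)):
        for r in manip.tip_of(c,n)[:4]:
            uv=np.array(r["location"])*[560,420]
            print(c,n,round(r["score"],2),uv.round(),ray(c,uv,z).round(3))
E
```

```text
scene stud_fine 0.87 [377. 200.] [0.563 0.243 0.048]
scene stud_fine 0.39 [256. 199.] [ 0.506 -0.086  0.048]
scene stud_coarse 0.97 [342. 208.] [0.576 0.14  0.048]
scene gauge_fine 0.68 [124. 286.] [ 0.687 -0.445  0.   ]
scene gauge_fine 0.67 [256. 210.] [ 0.508 -0.088  0.   ]
scene gauge_coarse 0.8 [196. 230.] [ 0.55 -0.26  0.  ]
scene gauge_fine_seat 0.79 [332. 148.] [0.351 0.169 0.048]
scene gauge_fine_seat 0.78 [259. 196.] [ 0.499 -0.077  0.048]
scene gauge_fine_seat 0.73 [115. 280.] [ 0.69  -0.452  0.048]
scene gauge_coarse_seat 0.65 [189. 219.] [ 0.544 -0.271  0.048]
side stud_fine 0.85 [189. 283.] [0.559 0.247 0.048]
side stud_coarse 0.96 [211. 247.] [0.589 0.133 0.048]
side stud_coarse 0.27 [310. 182.] [ 0.512 -0.217  0.048]
side gauge_fine 0.95 [287. 222.] [ 0.505 -0.083 -0.   ]
side gauge_fine 0.65 [302. 136.] [ 0.692 -0.469  0.   ]
side gauge_fine 0.6 [290. 316.] [0.334 0.168 0.   ]
side gauge_coarse 0.73 [311. 183.] [ 0.535 -0.266  0.   ]
side rack 0.71 [201. 278.] [0.575 0.195 0.   ]
side rack 0.71 [248. 157.] [ 0.776 -0.267 -0.   ]
side rack 0.66 [312. 182.] [ 0.535 -0.27   0.   ]
side gauge_fine_seat 0.95 [288. 303.] [0.339 0.167 0.048]
side gauge_fine_seat 0.8 [289. 207.] [ 0.506 -0.093  0.048]
side gauge_fine_seat 0.67 [306. 124.] [ 0.683 -0.478  0.048]
side gauge_coarse_seat 0.7 [307. 170.] [ 0.549 -0.26   0.048]
side gauge_coarse_seat 0.66 [242. 397.] [0.297 0.39  0.048]
```

```bash
python3 -c "
import cv2,numpy as np
a=cv2.imread('pics/scene0.png')[110:350,70:450];cv2.imwrite('pics/scene0c.png',cv2.resize(a,None,fx=2.1,fy=2.1,interpolation=cv2.INTER_CUBIC))"
```

```text
(no output)
```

View pics/scene0c.png

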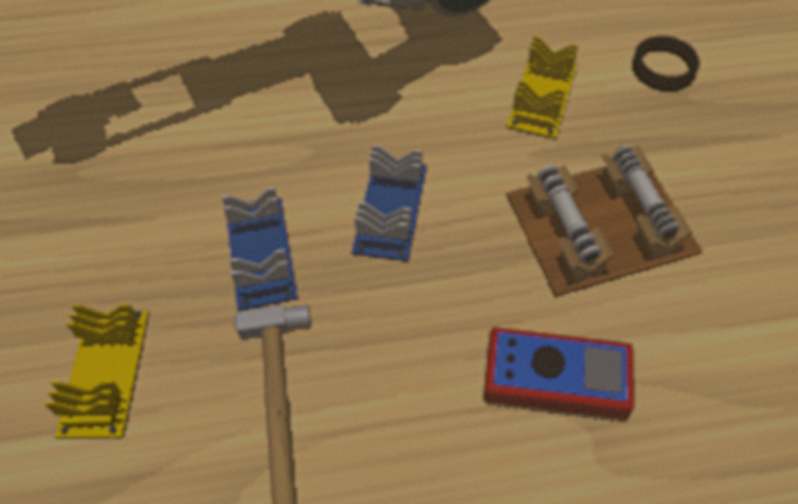

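View pics/side0.png

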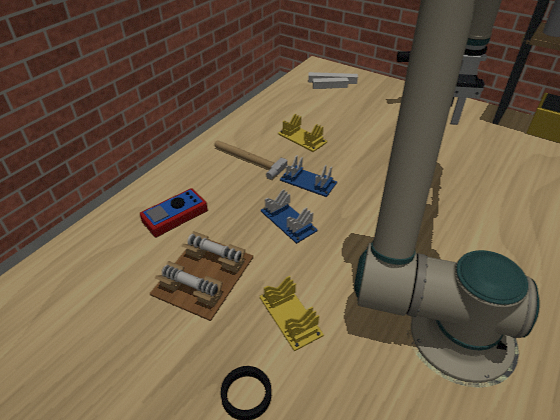

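In the scene crop there are two blue gauges. The one at full-picture pixel (256,205) has 3 teeth per end, so it is the fine one. The one at (196,228) has 2, so it is coarse. The yellow ones at (124,286) and (332,148) are look-alikes. The studs lie in the rack at (342,208) and (377,200). I'll confirm all of these from close by.

```bash
cat >> h.py <<'E'
def down(yaw): # tool y (closing line) at angle yaw+90; tool x along yaw, z down
    a=np.radians(yaw);c,s=np.cos(a),np.sin(a)
    return np.array([[c,s,0],[s,-c,0],[0,0,-1.]])
def look(xy,z,yaw,zt=.04):
    T=np.array(manip.calibration("wrist")["tool_from_camera"]);R=down(yaw)
    o=R@T[:3,3];d=R@T[:3,2]
    off=o+d*((zt-z-o[2])/d[2])
    return np.array([xy[0]-off[0],xy[1]-off[1],z]),R
E
python3 - <<'E'
from h import *
print(np.array(manip.calibration("wrist")["tool_from_camera"]).round(3).tolist(),np.array(manip.calibration("wrist")["mtx"]).round(0).tolist())
def go(xy,z,name,things):
    best=None
    for yaw in(0,180,-90,90,-45,45):
        p,R=look(xy,z,yaw)
        q=manip.inverse_kinematics(p,R)
        if q is not None:
            d=np.abs(np.array(q)-manip.read_q()).max()
            if best is None or d<best[0]: best=(d,yaw,p,R)
    print(best[:3]); manip.goto(best[2],best[3])
    P=pose(); cv2.imwrite(f"pics/{name}.png",manip.snapshot("wrist"))
    for n,zz in things:
        for r in manip.tip_of("wrist",n)[:4]:
            uv=np.array(r["location"])*[560,420]
            print(n,round(r["score"],2),uv.round(),ray("wrist",uv,zz,P).round(4))
    np.savez(f"{name}.npz",p=P[0],R=P[1]); print(manip.read_clock())
go((.525,-.175),.42,"wg",(("gauge_fine_seat",.048),("gauge_coarse_seat",.048),("gauge_fine",0),("gauge_coarse",0)))
go((.572,.19),.40,"wr",(("stud_fine",.048),("stud_coarse",.048)))
E
```

```text
[[0.0, -0.964, -0.266, 0.078], [1.0, 0.001, -0.001, 0.0], [0.001, -0.266, 0.964, 0.021], [0.0, 0.0, 0.0, 1.0]] [[292.0, 0.0, 279.0], [0.0, 292.0, 210.0], [0.0, 0.0, 1.0]]
(np.float64(48.155408466396736), 90, array([ 0.5253899 , -0.15357063,  0.42      ]))
gauge_fine_seat 0.69 [388. 391.] [ 0.6885 -0.4559  0.048 ]
gauge_fine_seat 0.6 [264. 142.] [ 0.5077 -0.091   0.048 ]
gauge_coarse_seat 0.72 [296. 278.] [ 0.5484 -0.2677  0.048 ]
gauge_fine 0.97 [262. 142.] [ 0.503  -0.0936  0.    ]
gauge_fine 0.85 [377. 364.] [ 0.6885 -0.4535  0.    ]
gauge_coarse 0.66 [293. 260.] [ 0.5467 -0.2638  0.    ]
2.7417
(np.float64(36.8858785508217), 90, array([0.57185058, 0.20571799, 0.4       ]))
stud_coarse 0.7 [288. 251.] [0.5831 0.1385 0.048 ]
4.25
```

View pics/wg.png

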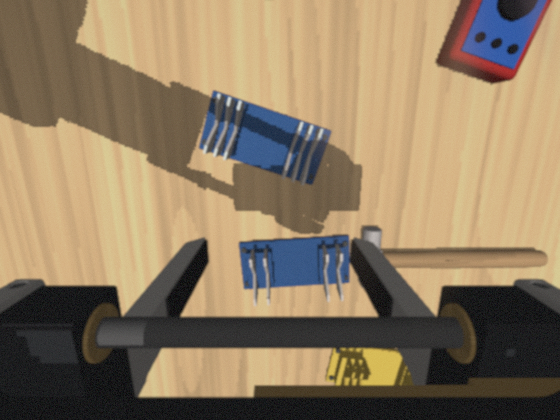

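View pics/wr.png

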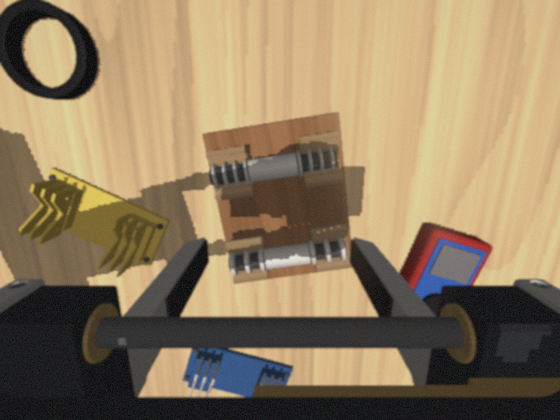

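Close up, the two studs differ. The one at (273,168) shows 4 ridges per end, so it is stud_fine. The one at (288,257) shows 3, so it is stud_coarse. Among the blue gauges, (263,138) has 3 teeth per end (fine) and (296,265) has 2 (coarse). Next I take near views along each axis and rectify them.

```bash
cat >> h.py <<'E'
def rect(im,P,xy,yaw,z,L=.2,W=.1,s=2000):
    # orthographic patch at height z: columns along object x, rows along -object y
    c=manip.calibration("wrist");T=np.array(c["tool_from_camera"]);K=np.array(c["mtx"])
    a=np.radians(yaw);ex=np.array([np.cos(a),np.sin(a),0]);ey=np.array([-np.sin(a),np.cos(a),0])
    pts=[];dst=[]
    for i in(-1,1):
        for j in(-1,1):
            X=np.array([*xy,z])+ex*i*L/2+ey*j*W/2
            pc=T[:3,:3].T@(P[1].T@(X-P[0])-T[:3,3]);u=K@pc;pts.append(u[:2]/u[2]);dst.append([(i+1)/2*L*s,(1-j)/2*W*s])
    H=cv2.getPerspectiveTransform(np.float32(pts),np.float32(dst))
    return cv2.warpPerspective(im,H,(int(L*s),int(W*s)),flags=cv2.INTER_CUBIC)
E
python3 - <<'E'
from h import *
import pickle
objs={"sf":((.566,.245),10,.048),"sc":((.583,.1385),8,.048),"gf":((.506,-.089),-17,.008),"gc":((.547,-.266),1.6,.008)}
for k,(xy,y,z) in objs.items():
    for yy in(y,y+180): 
        p,R=look(xy,.33,yy);q=manip.inverse_kinematics(p,R);print(k,yy,None if q is None else np.round(q))
E
```

```text
sf 10 [17. 22. 88. -0. 70. 97.]
sf 190 [ 17.  22.  87.  -0.  70. -83.]
sc 8 [ 7. 20. 90. -0. 69. 89.]
sc 188 [  7.  21.  89.  -0.  70. -91.]
gf -17 [-18.  13. 101.  -0.  66.  89.]
gf 163 [-18.  14. 100.  -0.  66. -91.]
gc 1.6 [-33.  21.  89.  -0.  70.  56.]
gc 181.6 [ -32.   22.   88.   -0.   70. -124.]
```

Run:
```python
from h import *
objs={"gc":((.547,-.266),1.6,.008),"gf":((.506,-.089),-17,.008),"sc":((.583,.1385),8,.048),"sf":((.566,.245),10,.048)}
mont=np.zeros((600,800,3),np.uint8)
for i,(k,(xy,y,z)) in enumerate(objs.items()):
    manip.goto(*look(xy,.33,y)); manip.wait(.2)
    P=pose();im=manip.snapshot("wrist");cv2.imwrite(f"pics/near_{k}.png",im);np.savez(f"near_{k}.npz",p=P[0],R=P[1])
    r=rect(im,P,xy,y,z)
    if k[0]=="g":
        hsv=cv2.cvtColor(r,cv2.COLOR_BGR2HSV);m=cv2.inRange(hsv,(100,120,30),(130,255,255))
        m=cv2.morphologyEx(m,cv2.MORPH_OPEN,np.ones((3,3)))
        b=cv2.minAreaRect(cv2.findNonZero(m));print(k,b)
        cv2.polylines(r,[cv2.boxPoints(b).astype(int)],True,(0,255,255),1)
    mont[(i//2)*200:(i//2)*200+200,(i%2)*400:(i%2)*400+400]=r
    mont[400+0:600,0:]=mont[400:600,0:]
    if k=="gc": mont[400:600,:400]=rect(im,P,xy,y,.058)
    if k=="gf": mont[400:600,400:]=rect(im,P,xy,y,.058)
cv2.imwrite("pics/mont.png",mont);print(manip.read_clock())
```

```text
gc ((204.99032592773438, 101.59497833251953), (143.44970703125, 309.0569152832031), 87.67847442626953)
gf ((214.4198760986328, 101.086669921875), (287.02325439453125, 143.34500122070312), 1.123302698135376)
9.2083
```

View pics/mont.png

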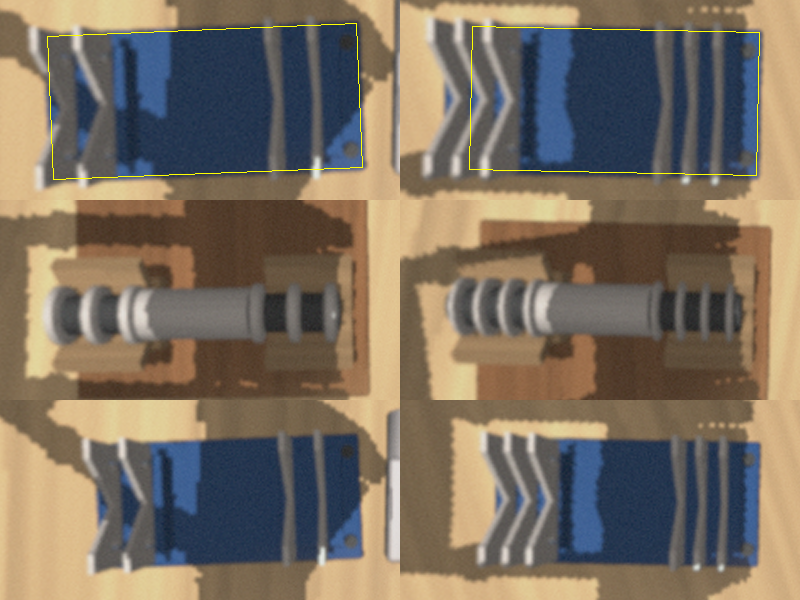

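The near views are clean. Top row: gc (left) is 2.3° counter-clockwise of my guess and gf (right) 1.1° clockwise. Middle row: both studs are nearly aligned with their guesses. I'll enlarge strips once with corrected yaws to read the offset along each axis.

Run:
```python
from h import *
objs={"gc":((.547,-.266),3.9,.058,.02),"gf":((.506,-.089),-18.1,.058,.02),"sc":((.583,.1385),8.6,.048,-.003),"sf":((.566,.245),8.6,.048,-.003)}
rows=[]
for k,(xy,y,z,dy) in objs.items():
    d=np.load(f"near_{k}.npz");a=np.radians(y)
    c=np.array(xy)+dy*np.array([-np.sin(a),np.cos(a)])
    r=rect(cv2.imread(f"pics/near_{k}.png"),(d["p"],d["R"]),c,y,z,.2,.0375,4000)
    for t in range(0,800,40): cv2.line(r,(t,0),(t,10 if t%200 else 20),(0,0,255),1)
    rows.append(r)
cv2.imwrite("pics/strips.png",np.vstack(rows))
```

```text
(no output)
```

View pics/strips.png

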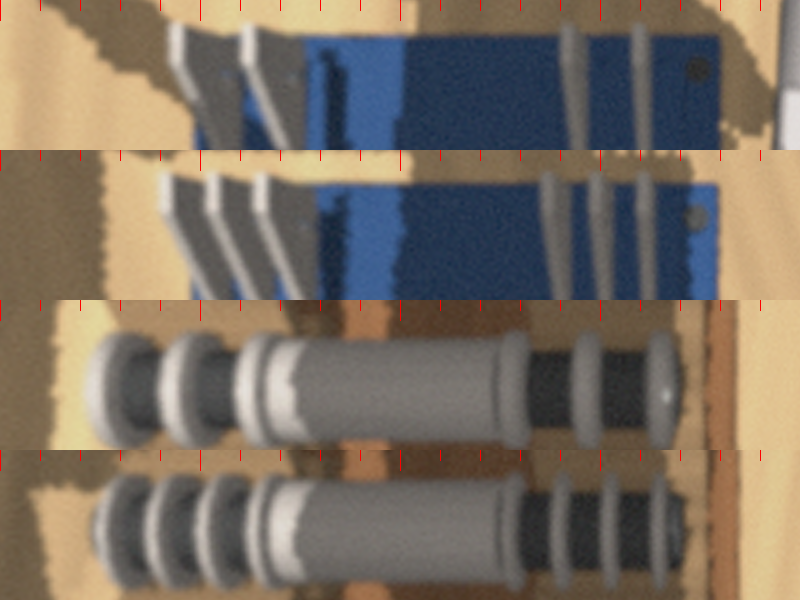

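Readings from the strips (4 px/mm, centre column 400):
- **gc:** +2.0 mm
- **gf:** +1.2 mm
- **sc:** -2.2 mm along x, -6.6 mm in y
- **sf:** -1.5 mm along x, -4.8 mm in y

These give a stud spacing of 109.8 mm, against 110 mm expected. Next I pick the fine stud.

```bash
cat >> h.py <<'E'
def pick(xy,yaw):
    R=down(yaw); manip.open_gripper()
    manip.goto([*xy,.30],R); manip.line_to([*xy,.228],velocity=.08)
    print("pre",np.round(manip.read_wrist_force(),1)); manip.close(30); manip.wait(.3)
    print("grip",manip.read_grip_width(),manip.read_gripper_force(),np.round(manip.read_wrist_force(),1))
    manip.line_to([*xy,.235],velocity=.03); manip.line_to([*xy,.34],velocity=.15); manip.wait(.3)
    print("lift",manip.read_grip_width(),np.round(manip.read_wrist_force(),1),manip.read_clock())
def lower(xy,zend=.228,lim=5):
    f0=np.array(manip.read_wrist_force()); p=np.array(manip.read_ee_pos()); z=p[2]
    while z>zend+1e-4:
        z=max(zend,z-.0015); manip.line_to([*xy,z],velocity=.02)
        f=np.array(manip.read_wrist_force())-f0
        if np.linalg.norm(f)>lim: break
    print("lowered",z,f.round(1),np.round(manip.read_ee_pos(),4),manip.read_clock()); return z
E
python3 - <<'E'
from h import *
pick((.5652,.2401),8.6)
g=(.5071,-.0894)
manip.line_to([*g,.34],down(-18.1),velocity=.2)
manip.line_to([*g,.247],velocity=.1); manip.wait(.3)
cv2.imwrite("pics/hov.png",manip.snapshot("wrist"));P=pose();np.savez("hov.npz",p=P[0],R=P[1])
lower(g)
E
```

```text
pre [ 1.1 -0.9  0.4]
grip 0.02551881473155639 29.999965131282806 [ 0.1 -1.4  0.5]
lift 0.02505006270972401 [ 0.1  0.2 -4.9] 13.625
lowered 0.228 [-1.5 -1.9  6. ] [ 0.5071 -0.0896  0.2285] 20.1333
```

The stud went down to seat height with only 6 N; an unmeshed stud would have stopped 7 mm higher. I release it, back off, look, and go for the coarse stud.

Run:
```python
from h import *
manip.open_gripper(); manip.wait(.2); g=(.5071,-.0894)
manip.line_to([*g,.33],velocity=.15)
manip.goto(*look(g,.33,-18.1)); manip.wait(.2)
P=pose();im=manip.snapshot("wrist");a=rect(im,P,g,-18.1,.048)
pick((.5818,.1316),8.6)
c=(.5490,-.2659)
manip.line_to([*c,.34],down(3.9),velocity=.2)
manip.line_to([*c,.247],velocity=.1); manip.wait(.3)
lower(c)
b=manip.snapshot("side")[130:250,230:370]
m=np.zeros((560,400,3),np.uint8);m[:200]=a;m[200:543]=cv2.resize(b,(400,343),interpolation=cv2.INTER_CUBIC);cv2.imwrite("pics/chk.png",m)
```

```text
pre [-0.2 -0.3  0.4]
grip 0.02531396941240527 29.999947249889374 [-0.1 -2.5 -0.2]
lift 0.02516229099563156 [-0.4 -0.5 -4.6] 27.9
lowered 0.228 [-0.7 -1.3  2.1] [ 0.5492 -0.2663  0.2285] 34.675
```

View pics/chk.png

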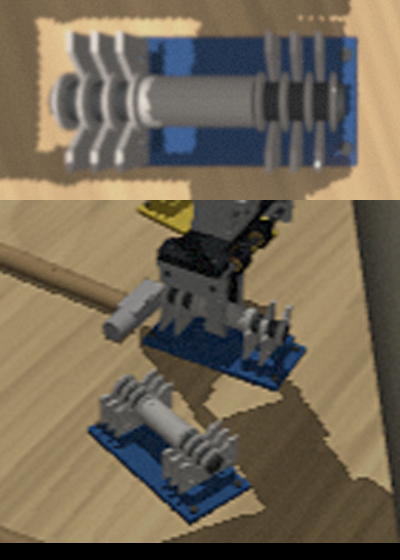

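The fine stud is home: its teeth show between the ridges on both ends. The coarse stud is at seat height at only 2 N, so I ease it down slightly until its weight rests, then release and check.

Run:
```python
from h import *
c=(.5490,-.2659)
for z in(.2275,.227):
    if manip.read_wrist_force()[2]>0: break
    manip.line_to([*c,z],velocity=.01)
print(np.round(manip.read_wrist_force(),1))
manip.open_gripper(); manip.wait(.2)
manip.line_to([*c,.33],velocity=.15)
manip.goto(*look(c,.33,3.9)); manip.wait(.3)
a=rect(manip.snapshot("wrist"),pose(),c,3.9,.048)
s=cv2.resize(manip.snapshot("side")[130:250,230:370],(400,343),interpolation=cv2.INTER_CUBIC)
cv2.imwrite("pics/fin.png",np.vstack([a,s]));print(manip.read_clock())
```

```text
[-1.2 -2.   3.1]
37.7917
```

View pics/fin.png

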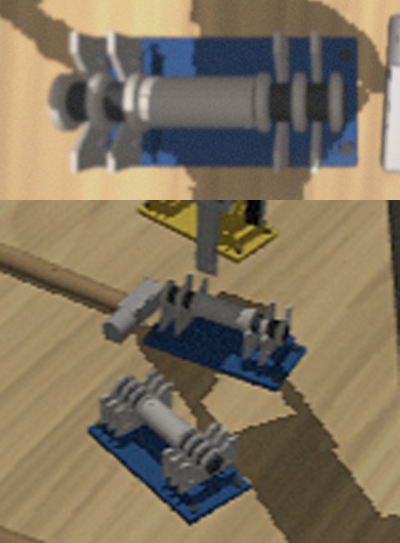

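Both studs sit level and meshed in their blue gauges, and the gripper is clear of everything.

```bash
python3 -c "
from rig import manip
print(manip.finish_job())"
```

```text
the job is handed in; nothing more can be done
None
```

The fine and coarse studs are both home in their matching blue gauges and released, and I handed the job in at about 38 s of the 69 s allowed; the hand-in gave no verdict.

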